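Shut and lock the open compartment of a bedside pill organizer

ROBOT

A 7-joint arm with a two-finger parallel gripper is mounted at the origin on the work surface. World frame = base frame: x ahead of the robot, y to its left, z up, the work surface at z = 0. Lengths are in m, angles in rad, forces in N, time in s.
With the tool pointing down it reaches from about 0.425 to 0.875 m from the base axis. Payload 4.7 kg.
Tool frame: the origin (TCP) lies midway between the tips of the shut fingers; the grasp point (between the pads) lies 19 mm behind it; z points along the fingers, y is the direction in which the jaws open and shut (so a half turn about z gives the same grasp; the last joint's range is limited). The gripper opens to 87 mm and grips with 3 to 60 N. Pads are 19 mm wide; open, the fingers measure 117 mm over their backs; the gripper's body (75 mm by 190 mm) begins 51 mm behind the grasp point.
Start: joints at [1.165, 0.321, -0.07, 1.45, 0.023, 1.371, -0.057], TCP at [0.265, -0.594, 0.223] pointing down, gripper open.
Joint ranges: [-2.86, 2.86], [-0.3, 2.09], [-1.38, 1.24], [0.06, 2.45], [-1.56, 4.7], [0.09, 2.05], [-2.69, 2.69]. Speed limits (rad/s): [2.57, 2.57, 3.14, 3.14, 3.14, 3.14, 3.14].

INTERFACE

Orientations are given as a rotation vector (axis times angle).
In Python, from bench import get_state, eyes, job gives the robot as it stands. The module is installed in compiled form; this text tells all that it offers.
- The arm moves only by the shell command python3 -m jog 'ROWS' [FORCE]. ROWS is JSON, a list that holds one entry, the list of rows, each a list of 5 numbers: the opening, from 0 (shut) to 1 (fully open), then the shift along the tool's x, y, z in units of 40 mm (1.0 is 40 mm), then the turn about the tool's z in units of 5 degrees (1.0 is 5 degrees). In form: [[[jaw, dx, dy, dz, turn], ...]]. A call has 1 to 10 rows; each row shifts and turns the commanded pose from where the row before left it, along the tool's axes as they then stand; what a row does not reach is not made up. A row lasts 1/8 s, in which the tool goes at most 62.5 mm and 10.7 degrees, less where a joint would pass 70% of its speed; a pose out of reach is approached as far as the arm can. A call is refused whole if a number of a shift passes 1 or a number of a turn 1, either way. A call with a gripper value outside its range is refused whole. The fingers move at their own pace and stop on an object; FORCE is the grip in N (left out, the last holds). Time passes only in rows, so rows that do not move let the fingers close. It gives the time, the measured TCP pose, the force and the opening at its end, in the units of the state.
- get_state(): the state, without advancing time (a new reading comes with each control period).
- eyes.get_image(name): name is "scene" or "top" or "wrist"; returns (picture, depth): 420x560x3 uint8, red, green, blue; 420x560 float32, m along the optical axis (not along the pixel's ray), 0 where there is no reading.
- eyes.camera_params(name): a dict with "camera_matrix" (3x3 intrinsics, pixels), "pose" (4x4, takes a point from camera to world coordinates); the wrist camera has in their place "mount" (4x4, takes a point from camera to tool coordinates, whose origin is the TCP and whose axes are the flange's). Camera axes: x right, y down, z forward; pixel columns grow to the right and rows downward; lengths in m; the calibration is good to about 2 mm. A picture is of the moment at which its call begins: read the wrist's pose just before it. camera_params takes no time and is no camera call.
- job.close_job(): hands the job in, once; it reports no verdict.
The state is a dict: "time": time; "joint_positions": joint angles; "qd": joint speeds; "joint_torque": joint torques, N m; "position": TCP position; "tool_rot": TCP orientation; "ft_force": force on the tool from outside, world axes, zero at the start; "torque": the same for the moment, N m; "grip_width": opening from 0.0 (shut) to 1.0 (fully open).
Only numpy, scipy, OpenCV 4.12 (cv2) and the standard library are available. Lean on these libraries where they do the work, as an engineer would, in place of code of your own. Each camera call takes 0.05 s, during which the arm holds its last target. There are 200 camera calls.

TASK

One compartment of the white pill organizer has been left open. Swing its lid shut, then push that lid's knob in and, keeping it pushed, turn it clockwise until it comes up against its stop, and let it spring up locked. Do not force the knob, do not touch the other three compartments or their knobs, and leave the other things on the nightstand where they are.

Things in the scene. Friction and masses are not known exactly. Their poses are not given: they have to be found in the camera images.
- tray: White base of the pill organizer, 94 x 246 x 8 mm, held fast to the nightstand by its magnetic feet. Origin at the centre of its underside; x points to the hinge side, away from the robot, y along the row of four compartments (58 mm apart), z up.
- well_t: The open compartment: white box 84 (x) x 56 (y) x 32 mm, fixed on the tray at one of the four places, with a blue hinged lid. Origin at the centre of its underside, axes as for the tray. With the lid shut the knob's axis is at x = +2 mm, y = 0. A catch for the knob's latch lug is moulded inside it, out of sight under the lid.
- lid_hinge (a point): Middle of the open lid's hinge line, on the far (+x) upper edge of its box, 32.5 mm above the box's underside, level with the lid's underside when shut. The lid is 84 mm long, 54 mm wide, 4 mm thick.
- well_a: One of the three locked compartments, lid shut; it and its knob are not to be touched. Same box, lid and knob as the open one, the bar lying roughly along y, so that a next-door bar's end comes within 41 mm of the open compartment's knob axis. Origin at the centre of the box's underside, axes as for the tray.
- well_b: One of the three locked compartments, lid shut; it and its knob are not to be touched. Same box, lid and knob as the open one, the bar lying roughly along y, so that a next-door bar's end comes within 41 mm of the open compartment's knob axis. Origin at the centre of the box's underside, axes as for the tray.
- well_c: One of the three locked compartments, lid shut; it and its knob are not to be touched. Same box, lid and knob as the open one, the bar lying roughly along y, so that a next-door bar's end comes within 41 mm of the open compartment's knob axis. Origin at the centre of the box's underside, axes as for the tray.
- lid_t (a joint): Hinge of the open lid, rad: 0 shut, grows as it opens (starts at 0.45 to 0.8). It stays where it is left; about 1 to 2 N on the tab moves it.
- lid_tab (a point): Top of the thumb tab at the free edge of the open lid, 90 mm from the hinge line and 4 mm above the lid's underside; the tab is 14 mm long and 30 mm wide, and the lid behind it is clear as far as 60 mm from the hinge.
- knob_t: White push-and-turn knob on the open lid: an upright bar 34 mm long (x), 12 mm wide (y, the width to grip), 28 mm high, on a flange of 18 mm radius. Origin on the turning axis, 7 mm below the bar's top, 21 mm above the flange's top; z points out of the lid. 70.5 mm above the box's underside with lid shut and knob up. Turns clockwise seen from above to lock.
- knob_mark (a point): Red dot on top of that bar, at its -x end. The bar starts along the compartment's x, turned 0 to 0.1 rad clockwise. The stop lies 0.75 to 1.5 rad clockwise of the compartment's x: where differs each time and must be felt. Pushed in, the knob turns with under 0.08 N m as far as the stop; 0.1 to 0.2 N m shows the stop, and above about 0.3 N m (20 N on the catch) counts as forcing.
- knob_press (a joint): How far that knob is pushed into its lid, m: 0 free (spring 3 N), then 0.9 N more per mm: 8 N at 5.5 mm, 10.4 N at 8 mm, where it bottoms. Under 5.5 mm its lug butts on the catch 0.6 rad before the stop. At the stop it springs up into a pocket to about 2 mm: locked. The pocket is only 0.08 rad long: let go at the stop; pulling up on it loads the catch.
- tumbler: Glass tumbler, 72 mm across, 95 mm high. Bystander: do not shift. Origin at the centre of its underside.
- crusher: Red plastic pill crusher with a ribbed twist top, 48 mm across, 78 mm high. Bystander: do not shift. Origin at the centre of its underside.
- tin: Small aluminium tin with its hinged lid shut, 54 x 87 x 23 mm. Bystander: do not shift. Origin at the centre of its underside.
- clip_magnet: Steel clip magnet lying flat, 30 x 40 x 25 mm. Bystander: do not shift. Origin at the centre of its underside.
- pill_bottle: Amber pill bottle with white cap, 38 mm across, 75 mm high. Bystander: do not shift. Origin at the centre of its underside.
- glasses_case: Blue spectacle case, 60 x 155 x 36 mm. Bystander: do not shift. Origin at the centre of its underside.

How it is judged:
By the outcome, as a careful person would: the job done as asked, in the order asked, and still so for the second after the job is handed in, with the robot touching nothing.
It also fails if it takes over 67 s, if anything falls off the work surface, if the arm or the gripper's body presses on something with over 40 N, if the wrist force passes 120 N, or if a joint passes its speed limit or range.

## Working session

There is one attempt and no reset: what is moved stays moved. The work goes in short steps, Python scripts to look and compute and a shell command to move; the robot and the scene stay as the last step left them, time stands still between calls to the robot, and variables do not carry over. Pictures are saved under pics/ and viewed, about 8 in all and at most 12, crops included, and the job is handed in when it is done.

```bash
mkdir -p pics
python3 - <<'E'
from bench import get_state, eyes
import cv2,numpy as np
s=get_state();print({k:np.round(v,3).tolist() for k,v in s.items()})
for n in("scene","top"):
    im,d=eyes.get_image(n);cv2.imwrite(f"pics/{n}0.png",im[:,:,::-1]);np.save(f"pics/{n}0.npy",d)
    p=eyes.camera_params(n);print(n,p)
print(eyes.camera_params("wrist"))
E
```

```text
{'time': 0.0, 'joint_positions': [1.165, 0.322, -0.07, 1.452, 0.023, 1.371, -0.057], 'qd': [-0.0, 0.002, -0.0, -0.0, 0.0, -0.001, -0.001], 'joint_torque': [0.001, -49.129, -0.403, -31.253, -0.064, 0.044, 0.0], 'position': [0.265, -0.593, 0.221], 'tool_rot': [-3.071, -0.654, 0.001], 'ft_force': [-0.406, -0.561, -0.362], 'torque': [0.037, -0.008, -0.017], 'grip_width': 0.998}
scene {'camera_matrix': array([[544.03666588,   0.        , 279.34612628],
       [  0.        , 544.03666588, 208.49149081],
       [  0.        ,   0.        ,   1.        ]]), 'pose': array([[-0.35671859,  0.65709372, -0.66406302,  1.67596797],
       [ 0.93416925,  0.24410179, -0.26027317,  0.43726951],
       [-0.0089249 , -0.71319153, -0.70091239,  1.2730963 ],
       [ 0.        ,  0.        ,  0.        ,  1.        ]])}
top {'camera_matrix': array([[413.84684871,   0.        , 284.97999276],
       [  0.        , 413.84684871, 207.57087953],
       [  0.        ,   0.        ,   1.        ]]), 'pose': array([[ 0.01407319, -0.98663379,  0.16234439,  0.37980037],
       [-0.99982765, -0.01585155, -0.00966408, -0.00799296],
       [ 0.01210831, -0.16218041, -0.98668683,  1.15605133],
       [ 0.        ,  0.        ,  0.        ,  1.        ]])}
{'camera_matrix': array([[347.34221586,   0.        , 281.12591283],
       [  0.        , 347.34221586, 209.23507481],
       [  0.        ,   0.        ,   1.        ]]), 'mount': array([[-1.04057716e-03, -9.67908754e-01, -2.51299744e-01,
         6.76004300e-02],
       [ 9.99999091e-01, -7.91576878e-04, -1.09193117e-03,
        -9.48621315e-04],
       [ 8.57966670e-04, -2.51300651e-01,  9.67908697e-01,
        -1.62387451e-01],
       [ 0.00000000e+00,  0.00000000e+00,  0.00000000e+00,
         1.00000000e+00]])}
```

View pics/top0.png

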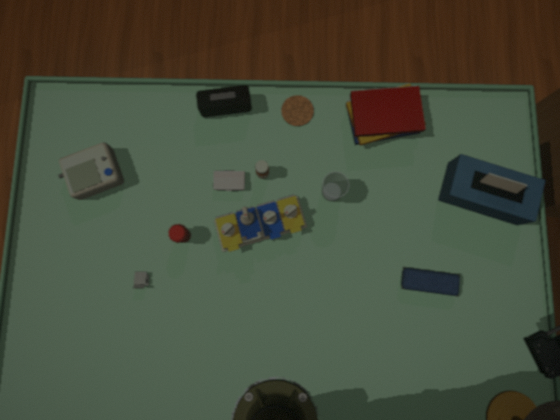

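View pics/scene0.png

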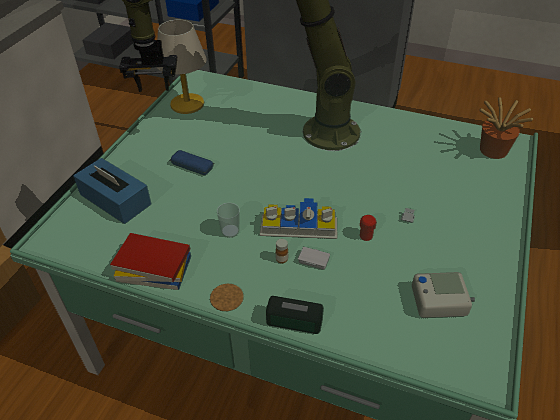

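```bash
cat > h.py <<'E'
import numpy as np,cv2
from bench import get_state, eyes
from scipy.spatial.transform import Rotation as R
def toolT():
    s=get_state();T=np.eye(4);T[:3,:3]=R.from_rotvec(s["tool_rot"]).as_matrix();T[:3,3]=s["position"];return T
def cam(n):
    p=eyes.camera_params(n);return p["camera_matrix"],(toolT()@p["mount"] if n=="wrist" else p["pose"])
def shot(n):
    K,T=cam(n);im,d=eyes.get_image(n);return im,d,K,T
def cloud(d,K,T):
    v,u=np.mgrid[:d.shape[0],:d.shape[1]]
    c=np.stack([(u-K[0,2])/K[0,0]*d,(v-K[1,2])/K[1,1]*d,d],-1)
    P=c@T[:3,:3].T+T[:3,3];P[d==0]=np.nan;return P
def proj(X,K,T):
    c=(np.asarray(X)-T[:3,3])@T[:3,:3];return (c@K.T)[...,:2]/c[...,2:]
def rel(X,turn=0):
    "target world point -> shift in tool axes, units of 40mm"
    T=toolT();return (T[:3,:3].T@(np.asarray(X)-T[:3,3]))/0.04
E
python3 - <<'E'
from h import *
K,T=cam("top");P=cloud(np.load("pics/top0.npy"),K,T)
im=cv2.imread("pics/top0.png")
for u,v in [(228,228),(247,212),(250,225),(269,217),(291,210),(335,188),(262,168),(178,233)]: print(u,v,P[v,u].round(3))
r=P[190:255,205:310]; m=(r[...,2]>.035)&(r[...,2]<.052); q=r[m][:,:2].astype(np.float32)
print(cv2.minAreaRect(q),np.percentile(r[...,2][m],[10,50,90]))
cv2.imwrite("pics/topc.png",cv2.resize(im[150:255,170:360],None,fx=4,fy=4,interpolation=3))
s=toolT();print(s.round(3))
E
```

```text
228 228 [0.5   0.129 0.084]
247 212 [0.543 0.081 0.086]
250 225 [0.51  0.073 0.072]
269 217 [0.53  0.023 0.085]
291 210 [ 0.551 -0.034  0.08 ]
335 188 [ 0.627 -0.16   0.01 ]
262 168 [0.664 0.045 0.076]
178 233 [0.486 0.259 0.078]
((0.5201042890548706, 0.05022994428873062), (0.10205867141485214, 0.23036186397075653), 17.295047760009766) [0.0422596  0.04547337 0.04833806]
[[ 0.913  0.408 -0.001  0.265]
 [ 0.408 -0.913  0.002 -0.593]
 [-0.    -0.002 -1.     0.222]
 [ 0.     0.     0.     1.   ]]
```

View pics/topc.png

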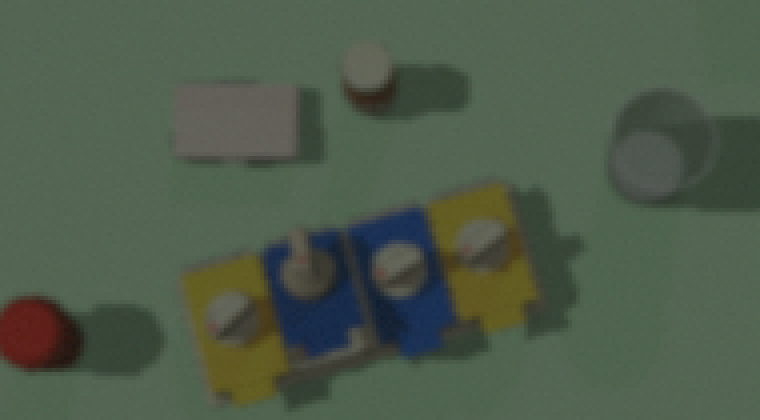

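```bash
python3 -m jog '[[[1,0.4,-0.38,0,0],[1,0.8,-0.76,0,0],[1,0.8,-0.76,0,0],[1,0.8,-0.76,0,0],[1,0.8,-0.76,0,0],[1,0.8,-0.76,0,0],[1,0.8,-0.76,0,0],[1,0.8,-0.76,0,0],[1,0.8,-0.76,0,0],[1,0.8,-0.76,0,0]]]'; python3 -m jog '[[[0.6,0.8,-0.76,0,0],[0.6,0.8,-0.76,0,0],[0.6,0.8,-0.76,0,0],[0.4,0.8,-0.76,0,0],[0.2,0.8,-0.76,0,0],[0.2,0.8,-0.76,-0.2,0],[0,0.4,-0.38,-0.2,-1],[0,0,0,0,-0.5],[0,0,0,0,0],[0,0,0,0,0]]]'
python3 - <<'E'
from h import *
im,d,K,T=shot("wrist");np.savez("pics/w1.npz",d=d,K=K,T=T,im=im)
cv2.imwrite("pics/w1.png",im[:,:,::-1]);print(toolT().round(3),get_state()["joint_positions"])
E
```

```text
time: 1.35
position: [0.4249, -0.2045, 0.2223]
tool_rot: [3.073, 0.655, -0.001]
ft_force: [0.3, 1.3, 0.2]
grip_width: 1.002
time: 2.6
position: [0.5339, 0.0587, 0.2382]
tool_rot: [3.024, 0.852, -0.001]
ft_force: [-0.2, -0.1, -0.7]
grip_width: 0.019
[[ 0.853  0.522 -0.001  0.534]
 [ 0.522 -0.853 -0.     0.059]
 [-0.001 -0.    -1.     0.238]
 [ 0.     0.     0.     1.   ]] [ 0.4911829   0.12021526 -0.69869499  1.68760884  0.07912199  1.36294894
 -1.24200683]
```

View pics/w1.png

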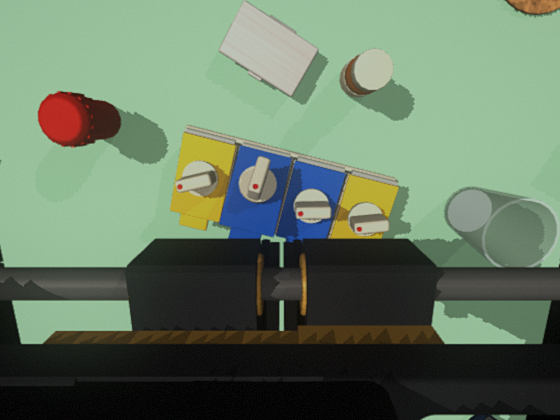

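```bash
python3 -m jog '[[[0,-0.5,0,0,1],[0,-0.8,0,0,1],[0,-0.5,0,0,0.84],[0,0,0,0,0],[0,0,0,0,0]]]'
python3 - <<'E'
from h import *
im,d,K,T=shot("wrist");np.savez("pics/w2.npz",d=d,K=K,T=T,im=im)
cv2.imwrite("pics/w2.png",cv2.resize(im[60:340,90:450,::-1],None,fx=2,fy=2,interpolation=3));print(toolT().round(3),get_state()["joint_positions"])
P=cloud(d,K,T);z=P[...,2]
m=(z>.04)&(z<.05)
q=P[m][:,:2].astype(np.float32);print(len(q),np.percentile(z[m],[5,25,50,75,95]),cv2.minAreaRect(q),q.mean(0))
# red dots
r=im.astype(int);m2=(r[...,0]>150)&(r[...,1]<90)&(r[...,2]<90)
n,l,st,c=cv2.connectedComponentsWithStats(m2.astype(np.uint8))
for i in range(1,n):
    if 3<=st[i,4]: print(c[i].round(1),st[i,4],np.nanmedian(P[l==i],0).round(4))
E
```

```text
time: 3.28
position: [0.4705, 0.0272, 0.2388]
tool_rot: [3.105, 0.475, 0.001]
ft_force: [0.6, 0.3, 0.6]
grip_width: 0.0
[[ 0.954  0.299  0.001  0.471]
 [ 0.299 -0.954  0.     0.027]
 [ 0.001 -0.    -1.     0.239]
 [ 0.     0.     0.     1.   ]] [ 0.56667528 -0.05589604 -0.64948551  1.83067529 -0.03486475  1.35490881
 -1.34144856]
13784 [0.0424077  0.04409025 0.04473371 0.04534451 0.04658802] ((0.5280934572219849, 0.033465683460235596), (0.11276616156101227, 0.46385347843170166), 18.404258728027344) [0.53154236 0.03363783]
[35. 69.] 3 [0.5105 0.2713 0.0695]
[45.8 71.8] 4 [0.511  0.2623 0.0684]
[31.7 96.4] 1565 [0.4875 0.2652 0.0784]
[55.7 78.3] 3 [0.5083 0.2524 0.0697]
[237.1 108.9] 22 [0.5317 0.0851 0.1067]
[ 52.5 123.5] 4 [0.4677 0.2499 0.0691]
[293.  132.5] 16 [0.5268 0.0349 0.0838]
[164.4 135. ] 17 [0.4903 0.144  0.0841]
[358.4 133.9] 18 [ 0.543  -0.0213  0.084 ]
```

View pics/w2.png

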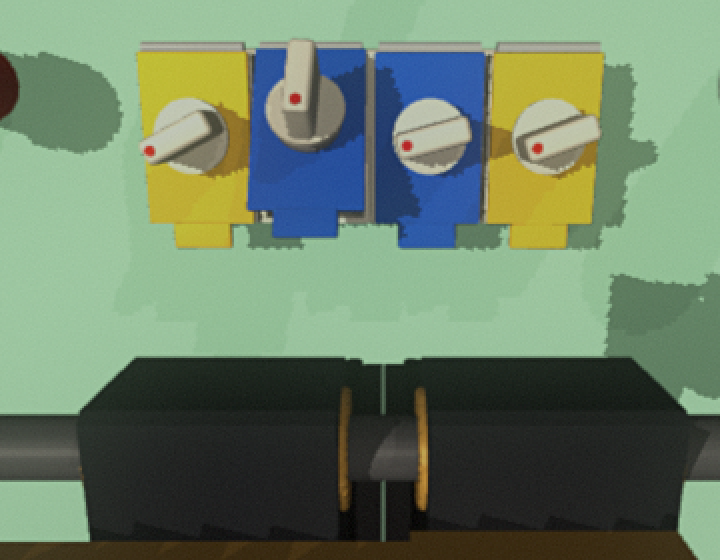

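```bash
cat > fit.py <<'E'
from h import *
from scipy.optimize import minimize
f=np.load("pics/w2.npz");d,K,T,im=f["d"],f["K"],f["T"],f["im"]
P=cloud(d,K,T);z=P[...,2];hsv=cv2.cvtColor(im,cv2.COLOR_RGB2HSV)
H,S=hsv[...,0].astype(int),hsv[...,1]
ok=(S>130)&(P[...,0]>.42)&(abs(P[...,1]-.04)<.15)
shut=ok&(z>.042)&(z<.047)&(((H>20)&(H<32))|((H>105)&(H<125)))
yel=shut&(H<32); blu=shut&(H>100)
for n,m in(("y",yel),("b",blu)):
    k,l,st,c=cv2.connectedComponentsWithStats(m.astype(np.uint8))
    for i in range(1,k):
        if st[i,4]>300:
            a=cv2.morphologyEx((l==i).astype(np.uint8),cv2.MORPH_CLOSE,np.ones((25,25)))
            print(n,st[i],cv2.minAreaRect(P[l==i][:,:2].astype(np.float32)))
pts=P[shut][:,:2]
for yaw in np.radians(np.arange(15,21,.5)):
    R2=np.array([[np.cos(yaw),-np.sin(yaw)],[np.sin(yaw),np.cos(yaw)]]);q=pts@R2
    qx=q[:,0];far=[]
    yb=np.arange(q[:,1].min()+.006,q[:,1].max()-.004,.004)
    yy=[];xx=[]
    for b in yb:
        s=qx[(q[:,1]>b-.002)&(q[:,1]<b+.002)]
        if len(s)>10:yy.append(b);xx.append(s.max())
    pf=np.polyfit(yy,xx,1)
    print(np.degrees(yaw).round(1),"slope",pf[0].round(4),"far",np.median(xx).round(4),"y",np.percentile(q[:,1],[.3,99.7]).round(4), "near",qx.min().round(4))
E
python3 fit.py
```

```text
y [ 159   86   58   98 3547] ((0.4911079406738281, 0.13234466314315796), (0.09580890089273453, 0.053978677839040756), 17.32461166381836)
y [ 334   86   58   98 3683] ((0.5428264141082764, -0.03350535035133362), (0.09589788317680359, 0.05371838063001633), 17.408769607543945)
b [ 278   86   54   98 3618] ((0.5257003307342529, 0.021505624055862427), (0.09583628922700882, 0.052479177713394165), 17.212909698486328)
15.0 slope -0.0444 far 0.5605 y [-0.1992  0.0276] near 0.4605
15.5 slope -0.0282 far 0.5597 y [-0.2036  0.0228] near 0.4606
16.0 slope -0.0189 far 0.5589 y [-0.208   0.0183] near 0.4606
16.5 slope -0.0135 far 0.558 y [-0.2124  0.0137] near 0.4606
17.0 slope -0.0047 far 0.557 y [-0.2169  0.0092] near 0.4605
17.5 slope 0.004 far 0.5557 y [-0.2214  0.0047] near 0.4597
18.0 slope 0.0125 far 0.5547 y [-0.2259  0.0003] near 0.4578
18.5 slope 0.0212 far 0.5536 y [-0.2304 -0.0042] near 0.4559
19.0 slope 0.03 far 0.5525 y [-0.235  -0.0085] near 0.454
19.5 slope 0.0388 far 0.5513 y [-0.2396 -0.0129] near 0.4521
20.0 slope 0.0475 far 0.5502 y [-0.2443 -0.0171] near 0.4501
20.5 slope 0.0562 far 0.5489 y [-0.2488 -0.0214] near 0.4481
```

```bash
python3 -m jog '[[[0,0.35,-0.91,0,0],[0,0,0,0,-1],[0,0,0,0,-1],[0,0,0,0,-1],[0,0,0,0,-1],[0,0,0,0,-1],[0,0,0,0,-1],[0,0,0,0,-1],[0,0,0,0,-1],[0,0,0,0,-1]]]'; python3 -m jog '[[[0,0,0,0,-1],[0,0,0,0,-1],[0,0,0,0,-1],[0,0,0,0,-1],[0,0,0,0,-1],[0,0,0,0,-1],[0,0,0,0,-1],[0,0,0,0,-1],[0,0,0,0,-1],[0,0,0,0,-1]]]'; python3 -m jog '[[[0,0,0,0,-1],[0,0,0,0,-1],[0,0,0,0,-1],[0,0,0,0,-1],[0,0,0,0,-1],[0,0,0,0,-1],[0,0,0,0,-1],[0,0,0,0,-1],[0,0,0,0,-1],[0,0,0,0,-1]]]';  python3 -m jog '[[[0,0,0,0,-1],[0,0,0,0,-1],[0,0,0,0,-1],[0,0,0,0,-1],[0,0,0,0,-1],[0,0,0,0,-1],[0,0,0,0,-1],[0,0,0,0,0],[0,0,0,0,0]]]'
python3 - <<'E'
from h import *
print(toolT().round(4),get_state()["joint_positions"],get_state()["torque"],rel([.4730,.0661,.12]))
E
```

```text
time: 4.58
position: [0.473, 0.0667, 0.2383]
tool_rot: [-2.684, -1.632, -0.0]
ft_force: [0.8, 0.1, 0.7]
grip_width: 0.003
time: 5.82
position: [0.473, 0.0667, 0.2383]
tool_rot: [-1.743, -2.613, -0.001]
ft_force: [0.3, 0.1, -0.3]
grip_width: 0.005
time: 7.08
position: [0.473, 0.0667, 0.2383]
tool_rot: [-0.475, -3.105, -0.001]
ft_force: [0.2, -0.4, 0.1]
grip_width: 0.004
time: 8.2
position: [0.4727, 0.0664, 0.2384]
tool_rot: [0.473, -3.106, -0.001]
ft_force: [1.1, 0.7, 0.5]
grip_width: 0.005
[[-9.547e-01 -2.976e-01 -3.000e-04  4.727e-01]
 [-2.976e-01  9.547e-01  3.000e-04  6.640e-02]
 [ 2.000e-04  4.000e-04 -1.000e+00  2.384e-01]
 [ 0.000e+00  0.000e+00  0.000e+00  1.000e+00]] [ 0.45210534 -0.03919015 -0.62401292  1.81893176 -0.02382539  1.35473786
  1.70654592] [ 0.12405523 -0.08611348  0.00982892] [-0.00607361 -0.01005936  2.95973522]
```

```bash
python3 -m jog '[[[0,0,0,0.9,0],[0,0,0,0.9,0],[0,0,0,0.8,0],[0,0,0,0.4,0],[0,0,0,0.3,0],[0,0,0,0.2,0],[0,0,0,0.2,0],[0,0,0,0.2,0]]]'; python3 -m jog '[[[0,0,0,0.2,0],[0,0,0,0.2,0],[0,0,0,0.2,0],[0,0,0,0.2,0],[0,0,0,0.1,0],[0,0,0,0,0]]]'
```

```text
time: 9.2
position: [0.4727, 0.066, 0.0825]
tool_rot: [-0.474, 3.105, -0.001]
ft_force: [-0.2, 0.2, 1.6]
grip_width: 0.002
time: 9.95
position: [0.4723, 0.0661, 0.0462]
tool_rot: [0.474, -3.105, -0.0]
ft_force: [0.5, -0.3, -0.1]
grip_width: 0.004
```

```bash
python3 -m jog '[[[0,0,0,0.03,0],[0,0,0,0.02,0],[0,0,0,0,0]]]'; python3 -m jog '[[[0,0,0,0.025,0],[0,0,0,0,0]]]'
```

```text
time: 10.32
position: [0.4727, 0.0661, 0.0449]
tool_rot: [-0.474, 3.105, -0.0]
ft_force: [-0.2, 0.3, 2.6]
grip_width: 0.006
time: 10.58
position: [0.4728, 0.0661, 0.0447]
tool_rot: [-0.474, 3.105, -0.001]
ft_force: [-3.8, -1.2, 11.3]
grip_width: 0.006
```

```bash
python3 -m jog '[[[0,0,0,-0.3,0],[0,0,0,-0.8,0],[0,0,0,-1,0],[0,-0.5,0,-1,0],[0,-0.8,0,-0.8,0],[0,-0.7,0,0,0],[0,-0.3,0,0,0],[0,0,0,0,0],[0,0,0,0,0]]]'
python3 - <<'E'
from h import *
im,d,K,T=shot("wrist");np.savez("pics/w3.npz",d=d,K=K,T=T,im=im)
cv2.imwrite("pics/w3.png",cv2.resize(im[40:340,90:490,::-1],None,fx=2,fy=2,interpolation=3))
P=cloud(d,K,T);z=P[...,2];A=np.array([.5160,.0795])
dd=np.hypot(P[...,0]-A[0],P[...,1]-A[1])
m=(z>.081)&(z<.090)&(dd<.024);q=P[m][:,:2].astype(np.float32)
u=np.array([.9549,.2970])
print(m.sum(),np.median(z[m]),cv2.minAreaRect(q),q.mean(0))
r=im.astype(int);m2=(r[...,0]>140)&(r[...,1]<90)&(r[...,2]<90)&(dd<.024)
print("dot",np.nanmedian(P[m2],0),m2.sum())
m=(z>.042)&(z<.047)&(dd<.06);print("lid z",np.median(z[m]))
print(toolT()[:3,3])
E
```

```text
time: 11.7
position: [0.5591, 0.0932, 0.199]
tool_rot: [0.474, -3.104, 0.001]
ft_force: [-0.6, -0.5, -0.0]
grip_width: 0.004
640 0.08550770331570134 ((0.5162463784217834, 0.07995931804180145), (0.03325102850794792, 0.011980492621660233), 13.948437690734863) [0.51592094 0.07986204]
dot [0.50417137 0.0767108  0.08603955] 24
lid z 0.04469974285352507
[0.55923285 0.09313122 0.19917632]
```

View pics/w3.png

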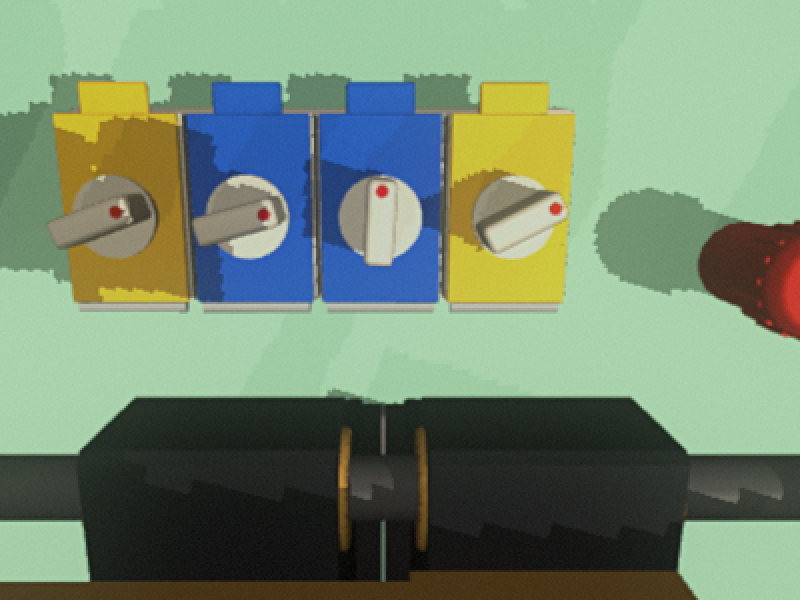

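```bash
python3 -m jog '[[[0.28,0.6,0,0.4,0.3],[0.28,0.53,0,0.8,0.37],[0.28,0,0,0.78,0],[0.28,0,0,0,0],[0.28,0,0,0,0]]]' 30
python3 - <<'E'
from h import *
print(toolT()[:3,3],rel([.516,.0797,.0605]),np.degrees(R.from_matrix(toolT()[:3,:3]).as_rotvec()), np.degrees(np.arctan2(toolT()[1,0],toolT()[0,0])),get_state()["grip_width"],get_state()["torque"],get_state()["joint_positions"][6])
E
```

```text
time: 12.38
position: [0.5176, 0.0807, 0.1216]
tool_rot: [-0.383, 3.117, -0.0]
ft_force: [-0.0, -0.2, 0.8]
grip_width: 0.281
[0.51756494 0.08070032 0.12156188] [ 0.04633588 -0.01423125  1.52648365] [-2.19363860e+01  1.78568535e+02 -1.62881966e-02] -165.99307609185962 0.2811719986573916 [ 0.08604822 -0.16012935  0.01550413] 1.5139478029642002
```

```bash
python3 -m jog '[[[0.28,0.04,-0.01,0.4,0],[0.28,0,0,0.5,0],[0.28,0,0,0.4,0],[0.28,0,0,0.21,0],[0.28,0,0,0,0],[0.28,0,0,0,0]]]' 30
python3 -m jog '[[[0,0,0,0,0],[0,0,0,0,0],[0,0,0,0,0],[0,0,0,0,0]]]' 30
python3 - <<'E'
from h import *
print(toolT()[:3,3],get_state()["torque"],get_state()["ft_force"])
E
```

```text
time: 13.12
position: [0.516, 0.0799, 0.0605]
tool_rot: [-0.383, 3.117, -0.0]
ft_force: [0.5, -0.0, 0.1]
grip_width: 0.281
time: 13.62
position: [0.5161, 0.0788, 0.0604]
tool_rot: [-0.382, 3.117, -0.002]
ft_force: [0.2, -4.4, 3.2]
grip_width: 0.135
[0.51609465 0.07877366 0.06037066] [-0.7127346  -0.296872   -0.00160894] [ 0.15072173 -4.35232957  3.24442579]
```

```bash
python3 -m jog '[[[0,0,-0.03,0.06,0],[0,0,0,0.06,0],[0,0,0,0.05,0],[0,0,0,0,0],[0,0,0,0,0]]]' 30
python3 - <<'E'
from h import *
print(toolT()[:3,3],get_state()["torque"],get_state()["ft_force"],get_state()["grip_width"])
E
```

```text
time: 14.25
position: [0.5162, 0.0787, 0.0539]
tool_rot: [-0.383, 3.118, -0.001]
ft_force: [-0.6, -3.7, 9.5]
grip_width: 0.138
[0.51617041 0.07868816 0.05389377] [-0.45731461  0.23428635  0.00107508] [-0.56046097 -3.67656623  9.53537352] 0.13806139798252062
```

```bash
python3 -m jog '[[[0,0,-0.025,0,0],[0,0,0,0,0],[0,0,0,0,0]]]' 30
python3 - <<'E'
from h import *
print(toolT()[:3,3],get_state()["torque"],get_state()["ft_force"],get_state()["grip_width"])
E
```

```text
time: 14.62
position: [0.5162, 0.0787, 0.0539]
tool_rot: [-0.384, 3.118, 0.001]
ft_force: [-0.8, 0.2, 9.1]
grip_width: 0.133
[0.51617123 0.07865815 0.05389644] [-0.19241071  0.29495618 -0.00458646] [-0.82130386  0.22487068  9.14576053] 0.13306751545530612
```

```bash
cat > chk.py <<'E'
from h import *
s=get_state();T=toolT();y=np.degrees(np.arctan2(T[1,0],T[0,0]))-180
print("cw rad",round(float(np.radians((17.28-y)%360)),3),"tz",s["torque"].round(3),"F",s["ft_force"].round(1),"z",T[2,3].round(4),"w",round(float(s["grip_width"]),3),"t",s["time"])
import sys
sys.exit(abs(s["torque"][2])>.10 or not 7.9<s["ft_force"][2]<12)
E
J="python3 -m jog"
$J '[[[0,0,0,0,0.4],[0,0,0,0,0.4],[0,0,0,0,0.2],[0,0,0,0,0]]]' 30 >/dev/null; python3 chk.py &&
$J '[[[0,0,0,0,0.4],[0,0,0,0,0.4],[0,0,0,0,0.2],[0,0,0,0,0]]]' 30 >/dev/null; python3 chk.py &&
$J '[[[0,0,0,0,0.4],[0,0,0,0,0.4],[0,0,0,0,0.2],[0,0,0,0,0]]]' 30 >/dev/null; python3 chk.py
```

```text
cw rad 0.144 tz [-0.025  0.307 -0.089] F [-2.4 -0.7  8.5] z 0.0539 w 0.133 t 15.125
cw rad 0.231 tz [-0.128  0.301 -0.028] F [-2.  -1.3  8.3] z 0.0539 w 0.14 t 15.625
cw rad 0.318 tz [ 0.015  0.275 -0.076] F [-1.9 -0.   8.4] z 0.0539 w 0.139 t 16.125
```

```bash
J="python3 -m jog"
$J '[[[0,0,0,0.015,0.4],[0,0,0,0,0.4],[0,0,0,0,0.2],[0,0,0,0,0]]]' 30 >/dev/null; python3 chk.py &&
$J '[[[0,0,0,0,0.4],[0,0,0,0,0.4],[0,0,0,0,0.2],[0,0,0,0,0]]]' 30 >/dev/null; python3 chk.py &&
$J '[[[0,0,0,0,0.4],[0,0,0,0,0.4],[0,0,0,0,0.2],[0,0,0,0,0]]]' 30 >/dev/null; python3 chk.py &&
$J '[[[0,0,0,0,0.3],[0,0,0,0,0.3],[0,0,0,0,0.2],[0,0,0,0,0]]]' 30 >/dev/null; python3 chk.py
```

```text
cw rad 0.405 tz [ 0.022  0.376 -0.04 ] F [-1.9  0.1  8.9] z 0.0534 w 0.132 t 16.625
cw rad 0.493 tz [ 0.051  0.3   -0.004] F [-0.5 -0.7  8.3] z 0.0534 w 0.131 t 17.125
cw rad 0.58 tz [0.078 0.3   0.002] F [-1.8  0.1  8.1] z 0.0534 w 0.137 t 17.625
cw rad 0.65 tz [0.08  0.284 0.011] F [-2.2  0.2  8.2] z 0.0534 w 0.135 t 18.125
```

```bash
J="python3 -m jog"
$J '[[[0,0,0,0.02,0],[0,0,0,0,0]]]' 35 >/dev/null; python3 chk.py &&
$J '[[[0,0,0,0,0.2],[0,0,0,0,0.2],[0,0,0,0,0]]]' 35 >/dev/null; python3 chk.py &&
$J '[[[0,0,0,0,0.2],[0,0,0,0,0.2],[0,0,0,0,0]]]' 35 >/dev/null; python3 chk.py &&
$J '[[[0,0,0,0,0.2],[0,0,0,0,0.2],[0,0,0,0,0]]]' 35 >/dev/null; python3 chk.py
```

```text
cw rad 0.65 tz [ 0.116  0.301 -0.018] F [-3.  -0.2  8.7] z 0.0527 w 0.135 t 18.375
cw rad 0.685 tz [0.088 0.393 0.052] F [-3.7  0.4 10.1] z 0.0527 w 0.136 t 18.75
cw rad 0.719 tz [ 0.15   0.282 -0.006] F [-2.1  0.6  9.3] z 0.0527 w 0.136 t 19.125
cw rad 0.754 tz [ 0.139  0.317 -0.022] F [-1.3 -0.1 10.1] z 0.0527 w 0.137 t 19.5
```

```bash
J="python3 -m jog"
$J '[[[0,0,0,0,0.2],[0,0,0,0,0]]]' 35 >/dev/null; python3 chk.py &&
$J '[[[0,0,0,0,0.2],[0,0,0,0,0]]]' 35 >/dev/null && python3 chk.py &&
$J '[[[0,0,0,0,0.2],[0,0,0,0,0]]]' 35 >/dev/null && python3 chk.py &&
$J '[[[0,0,0,0,0.2],[0,0,0,0,0]]]' 35 >/dev/null && python3 chk.py &&
$J '[[[0,0,0,0,0.2],[0,0,0,0,0]]]' 35 >/dev/null && python3 chk.py &&
$J '[[[0,0,0,0,0.2],[0,0,0,0,0]]]' 35 >/dev/null && python3 chk.py &&
$J '[[[0,0,0,0,0.2],[0,0,0,0,0]]]' 35 >/dev/null && python3 chk.py &&
$J '[[[0,0,0,0,0.2],[0,0,0,0,0]]]' 35 >/dev/null && python3 chk.py &&
$J '[[[0,0,0,0,0.2],[0,0,0,0,0]]]' 35 >/dev/null && python3 chk.py &&
$J '[[[0,0,0,0,0.2],[0,0,0,0,0]]]' 35 >/dev/null && python3 chk.py
```

```text
cw rad 0.772 tz [0.154 0.34  0.006] F [-1.9  0.9  9.6] z 0.0528 w 0.132 t 19.75
cw rad 0.789 tz [0.182 0.301 0.025] F [-1.8  0.3  8.8] z 0.0528 w 0.135 t 20.0
cw rad 0.807 tz [ 0.17   0.287 -0.077] F [-2.2  1.4  9.8] z 0.0528 w 0.135 t 20.25
cw rad 0.824 tz [ 0.232  0.326 -0.035] F [-1.2  0.6  9.5] z 0.0528 w 0.137 t 20.5
cw rad 0.841 tz [ 0.151  0.246 -0.038] F [-1.2  0.6  9.1] z 0.0528 w 0.131 t 20.75
cw rad 0.859 tz [0.152 0.301 0.009] F [-1.1 -0.3  9.7] z 0.0528 w 0.134 t 21.0
cw rad 0.876 tz [ 0.17   0.286 -0.043] F [-1.9  1.3  8.8] z 0.0528 w 0.133 t 21.25
cw rad 0.894 tz [ 0.195  0.314 -0.021] F [-2.6  1.1  9.8] z 0.0528 w 0.133 t 21.5
cw rad 0.911 tz [ 0.234  0.295 -0.021] F [-1.9  0.6  9.7] z 0.0528 w 0.134 t 21.75
cw rad 0.929 tz [ 0.2    0.316 -0.04 ] F [-1.6  0.8  8.4] z 0.0528 w 0.135 t 22.0
```

```bash
J="python3 -m jog"
$J '[[[0,0,0,0,0.2],[0,0,0,0,0]]]' 35 >/dev/null; python3 chk.py &&
$J '[[[0,0,0,0,0.2],[0,0,0,0,0]]]' 35 >/dev/null && python3 chk.py &&
$J '[[[0,0,0,0,0.2],[0,0,0,0,0]]]' 35 >/dev/null && python3 chk.py &&
$J '[[[0,0,0,0,0.2],[0,0,0,0,0]]]' 35 >/dev/null && python3 chk.py &&
$J '[[[0,0,0,0,0.2],[0,0,0,0,0]]]' 35 >/dev/null && python3 chk.py &&
$J '[[[0,0,0,0,0.2],[0,0,0,0,0]]]' 35 >/dev/null && python3 chk.py &&
$J '[[[0,0,0,0,0.2],[0,0,0,0,0]]]' 35 >/dev/null && python3 chk.py &&
$J '[[[0,0,0,0,0.2],[0,0,0,0,0]]]' 35 >/dev/null && python3 chk.py &&
$J '[[[0,0,0,0,0.2],[0,0,0,0,0]]]' 35 >/dev/null && python3 chk.py &&
$J '[[[0,0,0,0,0.2],[0,0,0,0,0]]]' 35 >/dev/null && python3 chk.py
```

```text
cw rad 0.946 tz [0.195 0.242 0.01 ] F [-2.4  1.4  9.1] z 0.0528 w 0.137 t 22.25
cw rad 0.964 tz [0.232 0.255 0.003] F [-2.3  0.9  9.4] z 0.0528 w 0.135 t 22.5
cw rad 0.981 tz [0.27  0.287 0.003] F [-1.8  0.6  8.5] z 0.0528 w 0.139 t 22.75
cw rad 0.998 tz [0.202 0.224 0.014] F [-1.4  0.9  8.7] z 0.0528 w 0.133 t 23.0
cw rad 1.015 tz [0.108 0.186 0.026] F [-1.9  0.5  8.7] z 0.0529 w 0.138 t 23.25
cw rad 1.033 tz [0.006 0.061 0.159] F [-1.7  0.4  8.6] z 0.0529 w 0.133 t 23.5True
```

```bash
J="python3 -m jog"
$J '[[[0,0,0,0,0]]]' 35 >/dev/null; python3 chk.py; $J '[[[0,0,0,0,0]]]' 35 >/dev/null; python3 chk.py
```

```text
cw rad 1.033 tz [0.09  0.118 0.179] F [-1.6  0.3  9. ] z 0.0529 w 0.137 t 23.625
cw rad 1.033 tz [0.073 0.07  0.125] F [-1.4  1.4  9.4] z 0.0529 w 0.132 t 23.75True
True
```

```bash
python3 -m jog '[[[0.28,0,0,0,0],[0.28,0,0,0,0],[0.28,0,0,0,0],[0.28,0,0,0,0]]]' 35; python3 -m jog '[[[0.28,0,0,-0.2,0],[0.28,0,0,-0.5,0],[0.28,0,0,-0.8,0],[0.28,0,0,-0.9,0],[0.28,0,0,-0.8,0],[0.28,0,0,-0.4,0],[0.28,-0.7,0.3,0,0],[0.28,-0.6,0.3,0,0],[0.28,0,0,0,0],[0.28,0,0,0,0]]]'
python3 - <<'E'
from h import *
im,d,K,T=shot("wrist");np.savez("pics/w4.npz",d=d,K=K,T=T,im=im)
cv2.imwrite("pics/w4.png",im[:,:,::-1])
P=cloud(d,K,T);z=P[...,2];A=np.array([.5160,.0790])
dd=np.hypot(P[...,0]-A[0],P[...,1]-A[1])
m=(z>.074)&(z<.090)&(dd<.019);q=P[m][:,:2].astype(np.float32)
print(m.sum(),np.percentile(z[m],[10,50,90]),cv2.minAreaRect(q),q.mean(0))
for k,c in(("t+58",(.516+.297*.058,.0795-.955*.058)),("t-58",(.516-.297*.058,.0795+.955*.058))):
    e=np.hypot(P[...,0]-c[0],P[...,1]-c[1]);m=(z>.074)&(z<.09)&(e<.019)
    if m.sum()>20: print(k,m.sum(),np.median(z[m]),cv2.minAreaRect(P[m][:,:2].astype(np.float32)))
r=im.astype(int);m2=(r[...,0]>140)&(r[...,1]<90)&(r[...,2]<90)&(dd<.024)
print("dot",np.nanmedian(P[m2],0),m2.sum())
m=(z>.042)&(z<.047)&(dd<.05);print("lid z",np.median(z[m]))
E
```

```text
time: 24.25
position: [0.5187, 0.0812, 0.0534]
tool_rot: [1.121, 2.93, 0.01]
ft_force: [2.5, 3.5, 6.4]
grip_width: 0.275
time: 25.5
position: [0.5695, 0.0612, 0.1946]
tool_rot: [-1.124, -2.931, 0.001]
ft_force: [-0.5, 0.0, 0.0]
grip_width: 0.278
689 [0.08200272 0.08344964 0.08449483] ((0.5166624784469604, 0.07974707335233688), (0.012067507021129131, 0.03402581065893173), 50.43233871459961) [0.5165743  0.08025073]
t+58 634 0.08317504488379865 ((0.533807098865509, 0.024532217532396317), (0.012142719700932503, 0.03443678840994835), 32.21647644042969)
t-58 770 0.08337921819901656 ((0.4994904398918152, 0.13511140644550323), (0.01198778860270977, 0.03393332660198212), 44.28297424316406)
dot [0.50651814 0.08773669 0.08468287] 25
lid z 0.04468258694958854
```

View pics/w4.png

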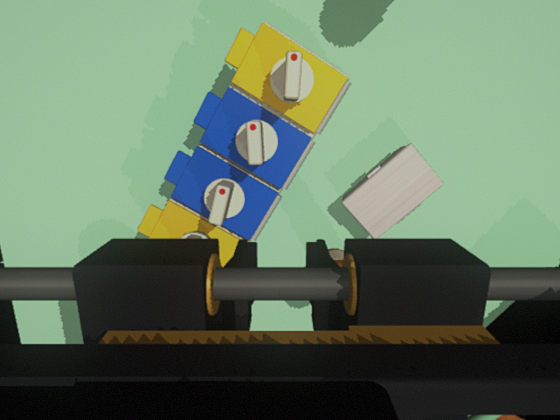

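Run:
```python
from h import *
f=np.load("pics/w3.npz")
for n in("w3","w4"):
    f=np.load(f"pics/{n}.npz");P=cloud(f["d"],f["K"],f["T"]);z=P[...,2]
    for s in(1,-1,0):
        c=(.516+s*.297*.058,.0795-s*.955*.058)
        e=np.hypot(P[...,0]-c[0],P[...,1]-c[1]);m=(z>.08)&(z<.09)&(e<.019)
        print(n,s,np.median(z[m]).round(4),cv2.minAreaRect(P[m][:,:2].astype(np.float32)))
im,d,K,T=shot("top");a=cv2.imread("pics/top0.png")[:,:,::-1]
df=np.abs(im.astype(int)-a).max(2)
for n,(u,v) in dict(tumbler=(335,188),bottle=(262,168),tin=(229,180),crusher=(178,233),magnet=(141,279),case=(431,281)).items():
    print(n,df[v-16:v+16,u-16:u+16].mean().round(1))
print("empty",df[300:340,200:240].mean(), get_state()["time"])
```

```text
w3 1 0.0832 ((0.5334203243255615, 0.02495695650577545), (0.011990735307335854, 0.03371336683630943), 32.46122741699219)
w3 -1 0.0833 ((0.4991714358329773, 0.13535737991333008), (0.011927107349038124, 0.033900246024131775), 44.93706512451172)
w3 0 0.0855 ((0.5162463784217834, 0.07995931804180145), (0.03325102850794792, 0.011980492621660233), 13.948437690734863)
w4 1 0.0833 ((0.533807098865509, 0.024532217532396317), (0.012142719700932503, 0.03443678840994835), 32.21647644042969)
w4 -1 0.0834 ((0.49946847558021545, 0.1351364552974701), (0.011987551115453243, 0.03386702761054039), 44.30921173095703)
w4 0 0.0835 ((0.5166624784469604, 0.07974707335233688), (0.012067507021129131, 0.03402581065893173), 50.43233871459961)
tumbler 13.0
bottle 40.1
tin 49.4
crusher 14.6
magnet 15.4
case 11.8
empty 17.811875 25.6
```

```bash
python3 -m jog '[[[0.28,0,0,-0.5,0],[0.28,0,0,-0.5,0],[0.28,0,0,0,0],[0.28,0,0,0,0]]]'; python3 -c "
from bench import job;print(job.close_job())"
```

```text
time: 26.1
position: [0.57, 0.0608, 0.235]
tool_rot: [-1.125, -2.932, 0.001]
ft_force: [-0.4, -0.4, 0.1]
grip_width: 0.278
the job is handed in; nothing more can be done
None
```

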